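# Refit the washed hob knob and hold it pressed

## Task

One of the two control knobs of the gas hob has been washed and is lying, right way up, at the clear side of the lazy susan. Pick it up, turn it so that the flat in its bore matches the flat of the bare D-shaped spindle on the hob, push it fully home on the spindle, and then press it on down against the valve's spring, almost to the bottom of its travel. Finish like that, still holding the knob pressed down with the fingers (do not let go), and leave the other things on the lazy susan where they are.

Things in the scene. Friction and masses are not known exactly. Their poses are not given: they have to be found in the camera images.
- knob_mid (a point): Centre (half-way up, on the axis) of the loose dark knob, 35 mm high, lying right way up. z up, x towards its pointer nose. Lower 17 mm: round body, 42 mm across, 38 mm at its top. On that a bar grip 18 mm high, 14 mm wide (along y), from 19 mm behind the axis to 20 mm ahead (x); sides flat and parallel but for the last 9 mm at +x, which narrow to the nose (thin white line on top)
- knob: The same loose knob, about 60 g: origin at the centre of its underside, 17.5 mm below knob_mid, same axes. In the underside, on the axis, a blind D-shaped bore 14 mm deep, 13 mm across the round part, its flat 3.5 mm from the axis on the +x side (under the nose), with a 1.5 mm chamfer round the mouth
- shaft_top (a point): Centre of the top of the bare upright brass spindle (the other one carries an identical knob). 11 mm across, one flat 2.5 mm from the axis, top edge chamfered 2 mm; stands 24 mm above the hob's top. z up, x the way the flat faces. It does not turn; the knob fits with its x along this x, 1 mm play all round. Knob fully home: knob_mid is 3.5 mm above this point
- spindle (a joint): How far the sprung spindle is pushed down: 0 at rest, 0.006 m at its hard stop. The spring needs about 3 N to start and 9 N at the stop, and pushes it back up when let go
- hob: Two-burner gas hob, stainless steel, top face 60 mm above its origin; 300 mm wide (y), 440 mm deep (x). Origin: underside, below the middle of the control strip, 55 mm from the robot-side edge; x runs to the burners, whose pan supports begin 64 mm beyond the origin and reach 92 mm high. Two spindles stand 50 mm either side of the origin along y; which one is bare varies
- susan: White plastic lazy susan, 350 mm across, upper face 30 mm above its origin (centre of the underside); the disc turns stiffly. The knob lies about 110 mm from the centre near the -x side. Hob and lazy susan may change sides
- jar: Brown glass jar, 68 mm across, 105 mm high, on the lazy susan (origin: centre of the underside); leave alone
- tumbler: Steel tumbler, 70 mm across, 90 mm high, on the lazy susan (origin: centre of the underside); leave alone
- plate: Small white ceramic plate, 100 mm across, 16 mm high, in the middle of the lazy susan (origin: centre of the underside); leave alone
- container: Square glass container with a silicone seal and flip-top lid, 86 mm square, 72 mm high, on the lazy susan away from the knob (origin: centre of the underside); leave alone
Things that resemble listed ones, but are neither listed nor needed, are in the scene too. Leave any green, purple or red look-alike of the knob alone.

How it is judged (in metres and radians):
On the way, in this order (a step that is already met when the one before it is completed fails the run):
1. the knob is carried up clear of the lazy susan in the fingers (contact force between the fingers and knob above 1 N and height (world z) of knob_mid above 0.075 m and contact force between knob and susan below 0.05 N), for 0.2 s.
2. the knob is fully home on the D spindle, flat to flat (z of knob_mid in the frame of shaft_top below 0.006 m and horizontal distance between knob_mid and shaft_top below 0.004 m and angle between the x axis of knob_mid and the x axis of shaft_top, either way round below 0.35 rad and angle between the z axis of knob_mid and the z axis of shaft_top, either way round below 0.15 rad), for 0.2 s.
At the end, for the whole second after the job is handed in: Knob home on the spindle (centre under 6 mm above the spindle top, within 4 mm of its axis, flats within 0.35 rad, upright within 0.15 rad); fingers still on it with over 1 N; spindle held down over 4 of its 6 mm; knob not pressing on the hob itself (all of step 2 and contact force between the fingers and knob above 1 N and value of joint spindle above 0.004 m and contact force between knob and hob below 0.5 N); the arm keeps its last pose, push and grip.
It fails at once if a bystander is shifted by more than 40 mm (distance of any of jar, tumbler, plate, container from where it was at the start of the episode above 0.04 m).
It fails at once if a standing bystander is tipped by more than 0.5 rad (angle between any of jar, tumbler, container's own z axis and vertical above 0.5 rad).
It also fails if it takes over 58 s, if anything falls off the work surface, if the arm or the gripper's body presses on something with over 40 N, if the wrist force passes 120 N, or if a joint passes its speed limit or range.

## Robot

A 6-joint arm with a two-finger parallel gripper is mounted at the origin on the work surface. World frame = base frame: x ahead of the robot, y to its left, z up, the work surface at z = 0. Lengths are in m, angles in degrees, forces in N, time in s.
With the tool pointing down it reaches from about 0.4 to 0.825 m from the base axis. Payload 7 kg.
Tool frame: the origin (TCP) lies midway between the tips of the shut fingers; the grasp point (between the pads) lies 19 mm behind it; z points along the fingers, y is the line along which they close (so a half turn about z gives the same grasp; the last joint's range is limited). The gripper opens to 88 mm and grips with 3 to 60 N. Pads are 19 mm wide; open, the fingers measure 130 mm over their backs; the gripper's body (78 mm by 193 mm) begins 47 mm behind the grasp point.
Start: joints at [88.814, 20.546, 0.682, 0, -70.136, -16.507], TCP at [0.205, 0.643, 0.227] pointing down, gripper open.
Joint ranges: [-176.03, 176.03], [-82.01, 121.73], [-58.28, 71.71], [-173.87, 95.51], [-174.79, -0.11], [-173.66, 173.66]. Speed limits (degrees/s): [136.94, 136.94, 172.46, 180, 180, 180].

## Interface

Orientations are given as [roll, pitch, yaw] about the fixed x, y, z axes, in that order (R = Rz(yaw) Ry(pitch) Rx(roll)).
In Python, from plant import r, eyes, workorder gives the robot as it stands.
- The arm moves only by the tool step_arm, never from a script. Its argument "plan" is a list of rows, each a list of 5 numbers: the shift along the tool's x, y, z each as a share of 25 cm, from -1 to 1, then the turn about the tool's z as a share of 60 degrees, from -1 to 1, then the finger opening in mm, from 0 to 87.6. In form: [[x, y, z, turn, jaw], ...]. A call has 1 to 12 rows; each row is the pose to reach, as a shift and turn from the pose commanded when the call began, along the tool's axes at that moment; what a row does not reach only later rows make up. A row lasts 1/12 s, in which the tool goes at most 41.7 mm and 7.16 degrees, less where a joint would pass 70% of its speed; a pose out of reach is approached as far as the arm can. A call with a number of a shift or a turn outside -1 to 1 is refused whole. A call with a gripper value outside its range is refused whole. The fingers move at their own pace and stop on an object; "newtons" is the grip in N (left out, the last holds). Time passes only in rows, so rows that repeat a pose let the fingers close. It gives the time, the measured TCP pose, the force, the opening and the grip force at its end, in the units of the state.
- r.get_state(): the state, without advancing time (a new reading comes with each control period).
- eyes.capture(name): name is "scene" or "top" or "wrist"; returns the picture (480x640x3 uint8, red, green, blue); there is no depth.
- eyes.camera_model(name): a dict with "fov_y" (degrees; the focal length in pixels is half the picture's height over the tangent of half this angle, whatever the lens; pixels are square), "cx", "cy" (the principal point, pixels), "k1" (the pictures are not rectified: a ray, as slopes to the right and down, at radius r is drawn at 1 + k1 r^2 times it, then the intrinsics apply), "world_to_cam" (4x4, takes a point from world to camera coordinates); the wrist camera has in their place "hand_eye" (4x4, takes a point from camera to tool coordinates, whose origin is the TCP and whose axes are the flange's). Camera axes: x right, y up, looking along -z (the intrinsics and any distortion apply to the point x, -y, -z); pixel columns grow to the right and rows downward; lengths in m; the calibration is good to about 2 mm. A picture is of the moment at which its call begins: read the wrist's pose just before it. camera_model takes no time and is no camera call.
- workorder.close_job(): hands the job in; it is judged then, once.
The state is a dict: "time_s": time; "joints": joint angles; "qd": joint speeds; "joint_torque": joint torques, N m; "tcp_pos": TCP position; "eef_rot": TCP orientation; "contact_force": force on the tool from outside, world axes, zero at the start; "moment": the same for the moment, N m; "gripper_width": finger opening in m; "gripper_force": force on a finger pad.
Only numpy, scipy, OpenCV 4.12 (cv2) and the standard library are available. Lean on these libraries where they do the work, as an engineer would, in place of code of your own. Each camera call takes 0.05 s, during which the arm holds its last target. There are 200 camera calls.

## Working session

There is one attempt and no reset: what is moved stays moved. The work goes in short steps, Python scripts to look and compute and a tool call to move; the robot and the scene stay as the last step left them, time stands still between calls to the robot, and variables do not carry over. Pictures are saved under pics/ and viewed, at most 10 in all, crops included, and the job is handed in when it is done.

Besides the shell and the picture viewer there is one more tool, called after "Emit:" as a command line: name --pt "numbers of a row" for each row, then --argument value for the rest. step_arm: Moves the arm, as the interface text tells. Its arguments: {"type":"object","properties":{"plan":{"type":"array"},"newtons":{"type":"number"}},"required":["plan"]}

```bash
mkdir -p pics; ls; cat > h.py <<'E'
import numpy as np, cv2
from plant import r, eyes, workorder
from scipy.spatial.transform import Rotation as R
def tool():
    s=r.get_state(); T=np.eye(4); T[:3,:3]=R.from_euler('xyz',s['eef_rot'],degrees=True).as_matrix(); T[:3,3]=s['tcp_pos']; return T
def cap(n):
    T=tool(); im=eyes.capture(n); m=eyes.camera_model(n)
    c2w=T@np.array(m['hand_eye']) if 'hand_eye' in m else np.linalg.inv(np.array(m['world_to_cam']))
    cv2.imwrite(f'pics/_{n}.png',im[:,:,::-1]); return im,m,c2w
def ray(m,c2w,u,v):
    f=240/np.tan(np.radians(m['fov_y'])/2); a=np.array([(u-m['cx'])/f,(v-m['cy'])/f]); p=a.copy()
    for _ in range(30): p=a/(1+m['k1']*(p@p))
    d=c2w[:3,:3]@np.array([p[0],-p[1],-1]); return c2w[:3,3],d/np.linalg.norm(d)
def onz(m,c2w,u,v,z):
    o,d=ray(m,c2w,u,v); return o+d*(z-o[2])/d[2]
def proj(m,c2w,P):
    f=240/np.tan(np.radians(m['fov_y'])/2); q=np.linalg.inv(c2w)@np.append(P,1); p=np.array([q[0],-q[1]])/-q[2]
    p=p*(1+m['k1']*(p@p)); return np.array([m['cx'],m['cy']])+f*p
def tri(*rs):
    A=sum(np.eye(3)-np.outer(d,d) for o,d in rs); b=sum((np.eye(3)-np.outer(d,d))@o for o,d in rs); p=np.linalg.solve(A,b)
    return p,[np.linalg.norm((np.eye(3)-np.outer(d,d))@(p-o)) for o,d in rs]
E
python3 - <<'E'
from h import *
print(r.get_state())
import pickle; D={}
for n in ['scene','top','wrist']:
    im,m,c=cap(n); D[n]=(im,m,c); print(n,{k:v for k,v in m.items() if k in('fov_y','cx','cy','k1')},c.round(3).tolist())
pickle.dump(D,open('v0.pkl','wb'))
E
```

```text
pics
{'time_s': 0.0, 'joints': array([ 8.88142950e+01,  2.05906411e+01,  6.33888085e-01, -2.08231055e-02,
       -7.01361600e+01, -1.65080826e+01]), 'qd': array([ 0.0448244 ,  0.00898561,  0.00782615, -0.02810749,  0.03613521,
       -0.00996313]), 'joint_torque': array([ 9.08765778e-04, -5.82712841e+01,  2.93042529e+01,  6.99683368e+00,
        6.95352210e-03, -1.65289262e-04]), 'tcp_pos': array([0.20501188, 0.64259546, 0.22563031]), 'eef_rot': array([ 1.79905354e+02, -7.63573197e-03, -1.77008726e+01]), 'contact_force': array([-0.86232246,  0.39303556,  0.53323516]), 'moment': array([0.03677634, 0.03153544, 0.00391091]), 'gripper_force': 0.0, 'gripper_width': 0.08770147826891517}
scene {'fov_y': 57.98191958476639, 'cx': 313.0995978954546, 'cy': 241.3220974099734, 'k1': -0.07470421002634792} [[-0.888, -0.345, 0.304, 0.751], [0.46, -0.692, 0.556, 0.593], [0.019, 0.634, 0.773, 0.819], [0.0, 0.0, 0.0, 1.0]]
top {'fov_y': 53.00565765531979, 'cx': 313.45467225619103, 'cy': 238.80769226371416, 'k1': -0.055007014914055255} [[-0.011, 0.98, -0.197, 0.213], [-1.0, -0.015, -0.019, 0.058], [-0.022, 0.196, 0.98, 1.333], [0.0, 0.0, 0.0, 1.0]]
wrist {'fov_y': 67.9117078794683, 'cx': 321.3932877906061, 'cy': 239.24089109432157, 'k1': -0.012035246230627678} [[-0.304, 0.912, 0.276, 0.28], [-0.953, -0.291, -0.087, 0.619], [0.001, -0.289, 0.957, 0.384], [0.0, 0.0, 0.0, 1.0]]
```

View pics/_top.png

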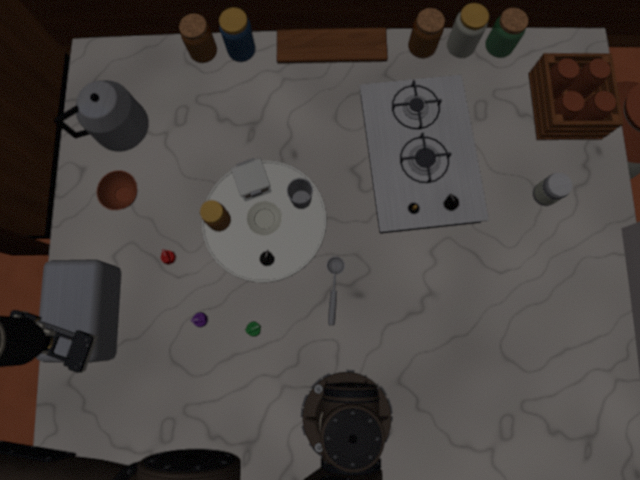

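View pics/_scene.png

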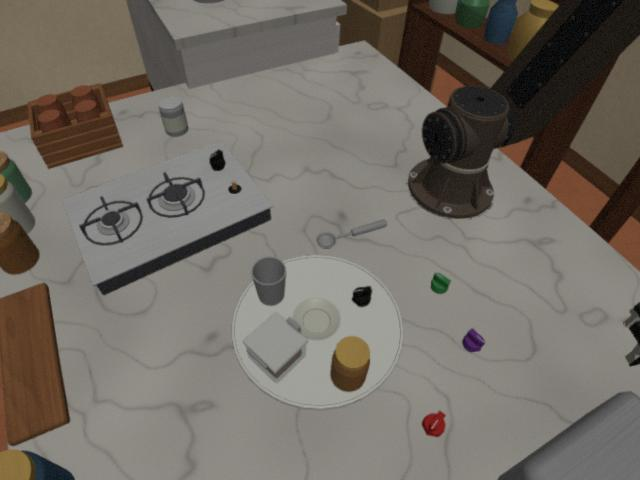

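Top view: the knob I want is the black one on the susan at (267,258). Things that could be mistaken for it are the mounted knob at (452,202), green (254,328), purple (200,319) and red (168,257). The bare spindle is at about (414,208). In the scene view, the knob is at (362,296) and the spindle at (235,187). One close crop will check the choice.

```bash
python3 - <<'E'
from h import *
import pickle
D=pickle.load(open('v0.pkl','rb'))
def crop(n,u,v,w): 
    im=D[n][0][v-w:v+w,u-w:u+w,::-1]; im=np.clip(im.astype(float)*1.8,0,255).astype(np.uint8); return cv2.resize(im,(300,300),interpolation=cv2.INTER_CUBIC)
cv2.imwrite('pics/c1.png',np.vstack([np.hstack([crop('top',267,258,20),crop('scene',362,296,20)]),np.hstack([crop('top',414,208,15),crop('scene',235,187,15)])]))
for a,b in [((267,258),(362,296)),((414,208),(235,186)),((452,202),(217,160))]:
    print(tri(ray(*D['top'][1:],*a),ray(*D['scene'][1:],*b)))
E
```

```text
(array([0.42096353, 0.2109968 , 0.03893406]), [np.float64(0.00033466761210170735), np.float64(0.0003346676121017882)])
(array([ 0.54822841, -0.19093669,  0.0694858 ]), [np.float64(0.001020848569859023), np.float64(0.0010208485698592071)])
(array([ 0.55933955, -0.29119964,  0.08229994]), [np.float64(0.0003310030764768598), np.float64(0.00033100307647700346)])
```

View pics/c1.png

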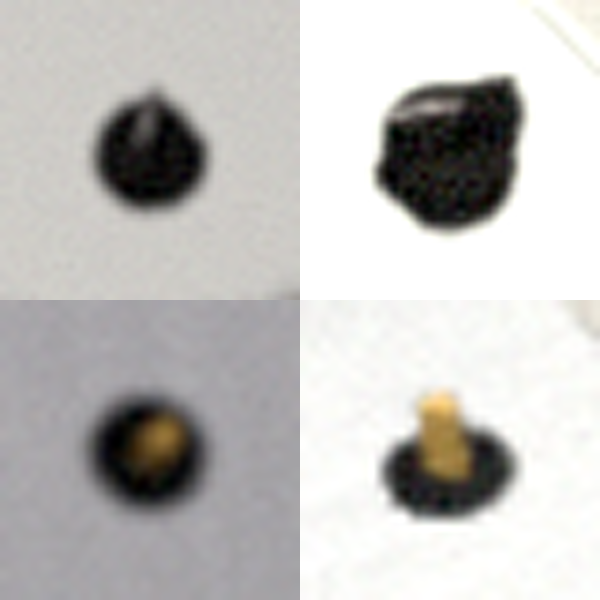

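The black susan knob has its white line and nose pointing roughly along +x. The bare brass spindle is confirmed on the hob at about (0.548,-0.191). The measured points fit the reach and sizes given, so I'm moving above the knob.

Emit:
step_arm --pt "0.67 0.69 0 -0.295 87" --pt "0.67 0.69 0 -0.295 87" --pt "0.67 0.69 0 -0.295 87" --pt "0.67 0.69 0 -0.295 87" --pt "0.67 0.69 0 -0.295 87" --pt "0.67 0.69 0 -0.295 87" --pt "0.67 0.69 0 -0.295 87" --newtons 20

```text
time_s: 0.73
tcp_pos: [0.3135, 0.4229, 0.2269]
eef_rot: [180.0, 0.0, -0.2]
contact_force: [-1.8, 0.2, -0.9]
gripper_width: 0.0868
gripper_force: 0.0
```

Emit:
step_arm --pt "0.43 0.86 0 0 87" --pt "0.43 0.86 0 0 87" --pt "0.43 0.86 0 0 87" --pt "0.43 0.86 0 0 87" --pt "0.43 0.86 0 0 87" --pt "0.43 0.86 0 0 87" --pt "0.43 0.86 0 0 87" --pt "0.43 0.86 0 0 87"

```text
time_s: 1.4
tcp_pos: [0.4203, 0.2113, 0.2266]
eef_rot: [-180.0, 0.0, -0.2]
contact_force: [-0.1, 0.0, -0.2]
gripper_width: 0.0871
gripper_force: 0.0
```

```bash
python3 - <<'E'
from h import *
import pickle
s=r.get_state(); print(s['time_s'],s['tcp_pos'],s['eef_rot'])
im,m,c=cap('wrist'); pickle.dump((im,m,c),open('w1.pkl','wb')); print(proj(m,c,[.421,.211,.065]),proj(m,c,[.421,.211,.03]))
E
```

```text
1.4 [0.42029175 0.21129023 0.22655517] [-1.79996186e+02  3.35235677e-03 -1.88292390e-01]
[322.48092051 220.2595272 ] [322.40420158 212.05165577]
```

View pics/_wrist.png

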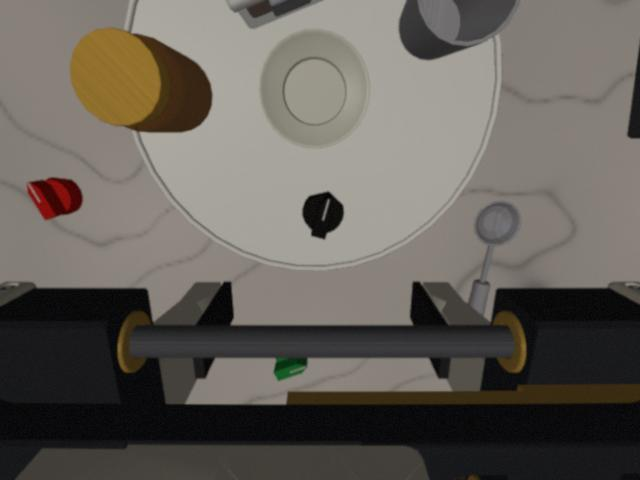

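The wrist view shows the knob at (322,212), with its white line from (323,220) to (328,200), so its nose points ahead and slightly to the right. I'll measure it numerically.

```bash
cat > meas.py <<'E'
from h import *
def knob(im,m,c,u,v,ztop=.065):
    g=cv2.cvtColor(im,cv2.COLOR_RGB2GRAY); w=32
    mask=np.zeros_like(g); mask[v-w:v+w,u-w:u+w]=(g[v-w:v+w,u-w:u+w]<70)
    n,l,st,ce=cv2.connectedComponentsWithStats(mask); i=1+np.argmax(st[1:,4]); 
    cn=cv2.findContours((l==i).astype(np.uint8),0,2)[0][0]; h=cv2.fillPoly(np.zeros_like(g),[cv2.convexHull(cn)],1)
    # line: bright pixels well inside hull
    inn=cv2.erode(h,np.ones((7,7)));ys,xs=np.nonzero(inn&(g>90)); 
    P=np.array([onz(m,c,x,y,ztop)[:2] for x,y in zip(xs,ys)]); wt=(g[ys,xs].astype(float)-70)
    mu=np.average(P,0,wt); ev,V=np.linalg.eigh(np.cov(P.T,aweights=wt)); d=V[:,1]
    t=(P-mu)@d
    print('blob',st[i],ce[i],'line px',len(xs),xs.mean(),ys.mean(),'world mid',mu.round(4),'yaw',np.degrees(np.arctan2(d[1],d[0])).round(1),'len',np.ptp(t).round(4))
    return h
E
python3 - <<'E'
from meas import *
import pickle
im,m,c=pickle.load(open('w1.pkl','rb')); knob(im,m,c,322,214)
# base circle: dark region
cv2.imwrite('pics/c2.png',cv2.resize(np.clip(im[180:250,285:365,::-1]*2.0,0,255).astype(np.uint8),(640,560),interpolation=cv2.INTER_CUBIC))
E
```

```text
blob [ 303  192   40   47 1262] [322.06101426 213.66640254] line px 40 325.475 209.4 world mid [0.4312 0.2082] yaw 164.8 len 0.0183
```

View pics/c2.png

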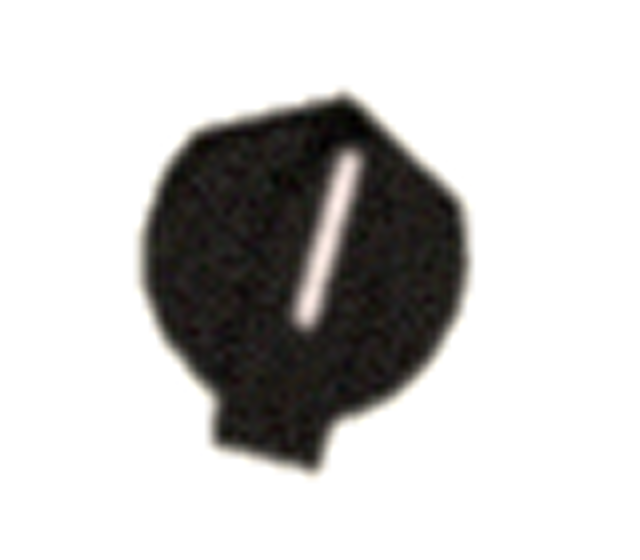

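The crop shows the knob right way up. At full scale the nose tip is at (328.1,191.9) and the tail corners at (311.6,235.6) and (324.4,238.8). Yaw is about -15°. I'll check height against the scene and top views.

```bash
python3 - <<'E'
from meas import *
import pickle
im,m,c=pickle.load(open('w1.pkl','rb'));D=pickle.load(open('v0.pkl','rb'))
for z in (.06,.065,.07):
    N=onz(m,c,328.1,191.9,z)[:2]; a=onz(m,c,311.6,235.6,z)[:2];b=onz(m,c,324.4,238.8,z)[:2]; T=(a+b)/2
    d=N-T; L=np.linalg.norm(d); print(z,N.round(4),T.round(4),'len',L.round(4),'w',np.linalg.norm(a-b).round(4),'yaw',np.degrees(np.arctan2(d[1],d[0])).round(1),'axis',(T+d*19/39).round(4))
# nose/ tail heights: scene crop tail corner approx, top crop nose
sc=lambda x,y,u,v,w:(u-w+x*2*w/300,v-w+y*2*w/300)
print(tri(ray(m,c,328.1,191.9),ray(*D['top'][1:],*sc(153,88,267,258,20))))
print(tri(ray(m,c,311.6,235.6),ray(*D['scene'][1:],*sc(515-300,78,362,296,20))),tri(ray(m,c,324.4,238.8),ray(*D['scene'][1:],*sc(515-300,78,362,296,20))))
print(tri(ray(m,c,325.5,209.4),ray(*D['scene'][1:],*sc(430-300,108,362,296,20))))
E
```

```text
0.06 [0.4464 0.2058] [0.4032 0.2153] len 0.0442 w 0.0126 yaw -12.4 axis [0.4243 0.2107]
0.065 [0.4473 0.2059] [0.4047 0.2152] len 0.0435 w 0.0124 yaw -12.4 axis [0.4254 0.2107]
0.07 [0.4481 0.206 ] [0.4062 0.2152] len 0.0429 w 0.0122 yaw -12.4 axis [0.4266 0.2107]
(array([0.44348022, 0.2072672 , 0.04609974]), [np.float64(0.001853950158880572), np.float64(0.00185395015888054)])
(array([0.41123248, 0.22068818, 0.08206204]), [np.float64(3.302688827883065e-05), np.float64(3.302688827873751e-05)]) (array([0.40118595, 0.20930407, 0.05961495]), [np.float64(0.00034056670821759844), np.float64(0.0003405667082176701)])
(array([0.42982959, 0.20859583, 0.0631389 ]), [np.float64(0.0010266932413922397), np.float64(0.0010266932413924173)])
```

```bash
python3 - <<'E'
from meas import *
import pickle
im,m,c=pickle.load(open('w1.pkl','rb'));D=pickle.load(open('v0.pkl','rb'))
print('jar top',tri(ray(m,c,115,82),ray(*D['scene'][1:],352,352)),onz(m,c,115,82,.135)); print('tumbler',onz(m,c,468,10,.12))
E
```

```text
jar top (array([0.53271758, 0.34613448, 0.13252312]), [np.float64(0.0016775152891636302), np.float64(0.001677515289163602)]) [0.53093707 0.34565171 0.135     ]
tumbler [0.57545138 0.115747   0.12      ]
```

Emit:
step_arm --pt "0.01 0 0.4 0.238 50" --pt "0.01 0 0.4 0.238 50" --pt "0.01 0 0.4 0.238 50" --pt "0.01 0 0.4 0.238 50"

```text
time_s: 1.78
tcp_pos: [0.4198, 0.2118, 0.1225]
eef_rot: [179.6, 0.2, -14.2]
contact_force: [0.4, -0.6, 0.2]
gripper_width: 0.0658
gripper_force: 0.0
```

```bash
python3 - <<'E'
from meas import *
import pickle
s=r.get_state(); print(s['time_s'],s['tcp_pos'],s['eef_rot'],s['contact_force'],s['gripper_width'])
im,m,c=cap('wrist'); pickle.dump((im,m,c),open('w2.pkl','wb')); print([proj(m,c,[.423,.2105,z]) for z in (.065,.047,.03)])
E
```

```text
1.7833 [0.41975533 0.21181633 0.1225374 ] [179.62779674   0.23702175 -14.2350909 ] [ 0.43947414 -0.59327182  0.18520802] 0.0658411514220698
[array([322.7446842 , 254.16938284]), array([322.50151433, 245.45064615]), array([322.30121951, 238.2695358 ])]
```

View pics/_wrist.png

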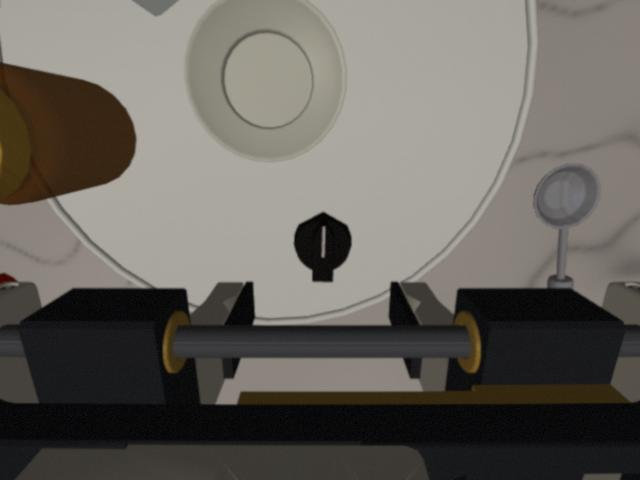

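The knob is now square to the tool at (322,245) with its line vertical at (323,242), and the jar is well clear. I'll refine the position once.

```bash
python3 - <<'E'
from meas import *
import pickle
im,m,c=pickle.load(open('w2.pkl','rb')); 
h=knob(im,m,c,322,246)
a=onz(m,c,322,281.5,.065); n=onz(m,c,322.5,211.5,.047); print('tail',a,'nose',n)
im,m,c=cap('wrist'); s=r.get_state(); print(s['tcp_pos'],s['eef_rot']); h=knob(im,m,c,322,246)
ys,xs=np.nonzero(h); print(xs.min(),xs.max(),ys.min(),ys.max())
e0=onz(m,c,xs.min(),(ys[xs==xs.min()]).mean(),.037); e1=onz(m,c,xs.max(),(ys[xs==xs.max()]).mean(),.037); print('body mid',(e0+e1)/2,np.linalg.norm(e0-e1))
a=onz(m,c,322,ys.max(),.065);n=onz(m,c,322,ys.min(),.047);print('tail',a,'nose',n)
E
```

```text
blob [ 294  214   57   64 2547] [322.28111504 244.34589713] line px 83 323.03614457831327 241.9156626506024 world mid [0.431  0.2083] yaw 164.4 len 0.0193
tail [0.40470793 0.21561818 0.065     ] nose [0.44614563 0.20465686 0.047     ]
[0.42229706 0.21379205 0.12680942] [ 1.79934491e+02 -7.63722117e-04 -1.41093613e+01]
blob [ 297  214   56   64 2480] [324.42983871 244.94153226] line px 75 325.37333333333333 242.88 world mid [0.431  0.2083] yaw 164.6 len 0.0195
297 352 214 277
body mid [0.42362073 0.21039931 0.037     ] 0.0397398417319273
tail [0.40836114 0.21623681 0.065     ] nose [0.44565246 0.20678351 0.047     ]
```

Emit:
step_arm --pt "0.004 0.003 0.15 0.02 45" --pt "0.004 0.003 0.25 0.02 40" --pt "0.004 0.003 0.31 0.02 36" --pt "0.004 0.003 0.31 0.02 36" --pt "0.004 0.003 0.31 0.02 36" --pt "0.004 0.003 0.31 0.02 36"

```text
time_s: 2.38
tcp_pos: [0.4242, 0.2134, 0.051]
eef_rot: [-179.8, -0.1, -15.4]
contact_force: [-0.9, 1.0, 0.8]
gripper_width: 0.0359
gripper_force: 0.0
```

```bash
python3 - <<'E'
from meas import *
for _ in range(2):
    im,m,c=cap('wrist'); s=r.get_state(); print(s['time_s'],s['tcp_pos'],s['eef_rot'],s['contact_force'],s['gripper_width'])
E
```

```text
2.4333 [0.42411575 0.2132379  0.05098333] [-1.79830286e+02 -9.27212568e-02 -1.54166275e+01] [ 0.50148603  0.37638097 -0.71414605] 0.03631541419816302
2.4833 [0.42400024 0.21305688 0.0508279 ] [-1.79832448e+02 -8.50731206e-02 -1.54346172e+01] [ 0.89194645  0.46275413 -0.62897544] 0.03601790394162299
```

Emit:
step_arm --pt "0 0.01 0.006 0 36" --pt "0 0.01 0.006 0 36" --pt "0 0.01 0.006 0 5" --pt "0 0.01 0.006 0 5" --pt "0 0.01 0.006 0 5" --pt "0 0.01 0.006 0 5" --pt "0 0.01 0.006 0 5" --pt "0 0.01 0.006 0 5" --newtons 30

```text
time_s: 3.15
tcp_pos: [0.4225, 0.2094, 0.0476]
eef_rot: [180.0, -0.0, -15.5]
contact_force: [-0.0, -0.2, 0.5]
gripper_width: 0.014
gripper_force: 30.0
```

The knob is held at 14 mm width and 30 N. Next I lift and carry it toward the hob.

Emit:
step_arm --pt "0 0 -0.12 0 5" --pt "0 0 -0.25 0 5" --pt "0 0 -0.4 0 5" --pt "0 0 -0.5 0 5" --pt "0 0 -0.6 0 5" --pt "0 0 -0.6 0 5" --pt "0.1 0.22 -0.6 0 5" --pt "0.2 0.44 -0.6 0 5" --pt "0.3 0.7 -0.6 0 5" --pt "0.3 0.7 -0.6 0 5" --pt "0.3 0.7 -0.6 0 5" --pt "0.3 0.7 -0.6 0 5"

```text
time_s: 4.15
tcp_pos: [0.4474, 0.0172, 0.1969]
eef_rot: [179.9, 0.1, -15.7]
contact_force: [0.4, 0.9, -0.7]
gripper_width: 0.0135
gripper_force: 30.0
```

Emit:
step_arm --pt "0.33 0.71 0 0 5" --pt "0.33 0.71 0 0 5" --pt "0.33 0.71 0 0 5" --pt "0.33 0.71 0 0 5" --pt "0.33 0.71 0 0 5" --pt "0.33 0.71 0 0 5" --pt "0.33 0.71 0 0 5" --pt "0.33 0.71 0 0 5" --pt "0.33 0.71 0 0 5"

```text
time_s: 4.9
tcp_pos: [0.48, -0.1714, 0.1973]
eef_rot: [-180.0, 0.0, -15.4]
contact_force: [0.0, 0.2, -0.4]
gripper_width: 0.0136
gripper_force: 30.0
```

```bash
python3 - <<'E'
from meas import *
import pickle
s=r.get_state(); print(s['time_s'],s['tcp_pos'],s['eef_rot'],s['contact_force'],s['gripper_width'])
im,m,c=cap('wrist'); pickle.dump((im,m,c),open('w3.pkl','wb')); print(proj(m,c,[.548,-.191,.084]))
E
```

```text
4.9 [ 0.48002433 -0.17142428  0.1972942 ] [-1.79994467e+02  2.56626094e-02 -1.54241005e+01] [ 0.04759423  0.23203511 -0.36493327] 0.013592380010599796
[323.60962643 143.01821806]
```

View pics/_wrist.png

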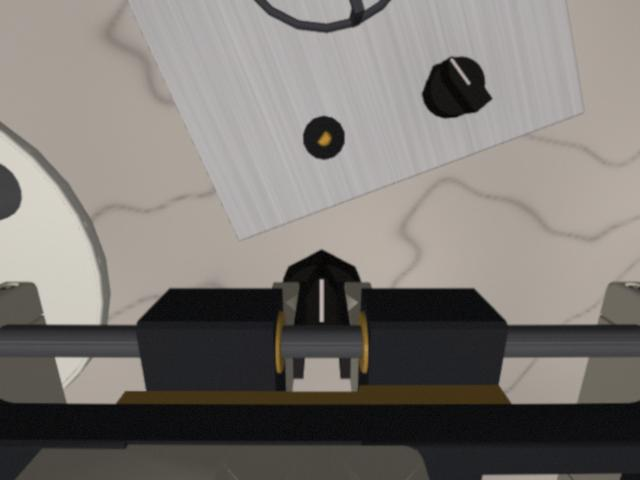

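The bare spindle is at (324,138), the mounted knob at (455,88), and the held knob's line is at (321,300). I'll go lower and closer to see the flat.

Emit:
step_arm --pt "0.08 0 0.12 0 5" --pt "0.08 0 0.24 0 5" --pt "0.08 0 0.24 0 5" --pt "0.08 0 0.24 0 5" --pt "0.08 0 0.24 0 5" --pt "0.08 0 0.24 0 5"

```text
time_s: 5.45
tcp_pos: [0.5005, -0.1773, 0.1395]
eef_rot: [-180.0, -0.2, -15.4]
contact_force: [0.4, -0.3, -0.2]
gripper_width: 0.0139
gripper_force: 30.0
```

```bash
python3 - <<'E'
from meas import *
import pickle
ims=[cap('wrist') for _ in range(6)]; s=r.get_state(); print(s['time_s'],s['tcp_pos'],s['eef_rot'])
im,m,c=ims[-1]; im=np.mean([i[0] for i in ims[3:]],0); pickle.dump((im,m,c),open('w4.pkl','wb')); p=proj(m,c,[.548,-.191,.084]); print(p)
u,v=p.round().astype(int); print(u-40,v-30)
cv2.imwrite('pics/c4.png',cv2.resize(np.clip(im[max(v-30,0):v+30,u-40:u+40,::-1]*2,0,255).astype(np.uint8),(800,600),interpolation=cv2.INTER_CUBIC))
E
```

```text
5.75 [ 0.49970299 -0.17763442  0.13825677] [-1.79979589e+02 -6.72075000e-02 -1.54719543e+01]
[322.80950254 182.32450333]
283 152
```

View pics/c4.png

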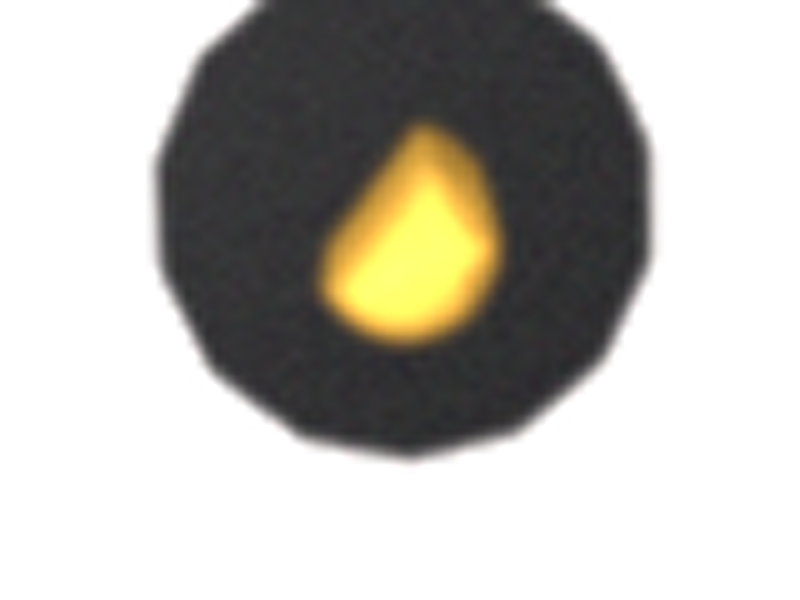

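The flat faces up-left in the image, with its edge running from crop (320,280) to (425,120). I'll fit a D-spindle model to the silhouette for position and yaw.

```bash
cat > fit.py <<'E'
from meas import *
import pickle
from scipy.optimize import minimize
def fit(im,m,c,guess,S=10):
    p=proj(m,c,[guess[0],guess[1],.084]); u0,v0=p.round().astype(int)-20
    cr=cv2.resize(im[v0:v0+40,u0:u0+40].astype(np.float32),None,fx=S,fy=S,interpolation=cv2.INTER_CUBIC)
    sat=(cr[:,:,0]-cr[:,:,2]); obs=(sat>0.5*np.percentile(sat[sat>15],40)).astype(np.uint8)
    th=np.linspace(-np.pi,np.pi,73)
    def D(r,f): return np.c_[np.minimum(r*np.cos(th),f),r*np.sin(th)]
    def ren(q,mode=0):
        cs,sn=np.cos(q[2]),np.sin(q[2]); A=np.array([[cs,-sn],[sn,cs]]); pts=[]
        for r_,f,z in [(.0055,.0025,.062),(.0055,.0025,.072),(.0055,.0025,.082),(.0035,.0005 if mode else .0025,.084)]:
            for a in D(r_,f)@A.T+q[:2]: pts.append((proj(m,c,[a[0],a[1],z])-[u0,v0]+.5)*S)
        o=np.zeros_like(obs); cv2.fillConvexPoly(o,cv2.convexHull(np.round(pts).astype(np.int32)),1); return o
    best=None
    for y0 in np.radians(range(-180,180,30)):
        f=lambda q:(ren([q[0]/1e3,q[1]/1e3,q[2]*.1])!=obs).sum()/obs.sum()
        q=minimize(f,[guess[0]*1e3,guess[1]*1e3,y0*10],method='Nelder-Mead',options=dict(initial_simplex=[[guess[0]*1e3+a,guess[1]*1e3+b,y0*10+d] for a,b,d in [(0,0,0),(3,0,0),(0,3,0),(0,0,4)]],maxiter=120))
        print(np.degrees(y0).round(),q.x.round(2),np.degrees(q.x[2]*.1).round(1),round(q.fun,4))
E
python3 - <<'E'
from fit import *
im,m,c=pickle.load(open('w4.pkl','rb')); fit(im,m,c,(.548,-.191))
E
```

```text
-180.0 [ 549.21 -192.41  -29.19] -167.3 0.1976
-150.0 [ 549.45 -192.78  -25.68] -147.2 0.2036
-120.0 [ 549.19 -192.49  -28.34] -162.4 0.1973
-90.0 [ 549.13 -192.52  -28.29] -162.1 0.1984
-60.0 [ 551.15 -191.89    6.49] 37.2 0.0226
-30.0 [ 551.1  -191.9     6.51] 37.3 0.0213
0.0 [ 551.1  -191.89    6.4 ] 36.6 0.0222
30.0 [ 551.14 -191.9     6.5 ] 37.3 0.0216
60.0 [ 551.14 -191.9     6.51] 37.3 0.0212
90.0 [ 551.11 -191.89    6.34] 36.3 0.0218
120.0 [ 549.3  -192.59   34.58] 198.1 0.198
150.0 [ 549.23 -192.51   34.67] 198.7 0.1969
```

```bash
python3 - <<'E'
from meas import *
import pickle
print(r.get_state()['joints'].round(1))
for f in ('w3.pkl','w4.pkl'):
    im,m,c=pickle.load(open(f,'rb')); im=np.asarray(im).astype(np.uint8)
    he=np.array(m['hand_eye']); g=cv2.cvtColor(im,cv2.COLOR_RGB2GRAY)
    sub=g[265:330,312:332].astype(float); ys,xs=np.nonzero(sub>100); print('line rows',ys.min()+265,ys.max()+265,'col',xs.mean()+312)
    col=g[225:270,319:324].mean(1); e=np.argmax(col<60)+225; print('nose row',e, col[e-227:e-222].round())
    def T(u,v,z): o,d=ray(m,he,u,v); return (o+d*(z-o[2])/d[2]).round(4)
    zt=-.0175
    print('line top',T(xs.mean()+312,ys.min()+265,zt),'bot',T(xs.mean()+312,ys.max()+265,zt),'nose z0',T(321.5,e,0.),'nose z body',T(321.5,e,.0005))
E
```

```text
[  1.6  11.4 -24.6   0.  -54.   72.9]
line rows 279 321 col 321.16243654822335
nose row 251 [132.  77.  28.  10.   9.]
line top [ 0.0186 -0.0008 -0.0175] bot [-0.0015 -0.0008 -0.0175] nose z0 [ 0.0253 -0.0007  0.    ] nose z body [ 0.0251 -0.0007  0.0005]
line rows 279 321 col 321.01895734597156
nose row 251 [136.  79.  29.  10.  10.]
line top [ 0.0186 -0.0009 -0.0175] bot [-0.0015 -0.0009 -0.0175] nose z0 [ 0.0253 -0.0007  0.    ] nose z body [ 0.0251 -0.0007  0.0005]
```

The spindle is at (0.551,-0.192) with its flat at 37°, which agrees with the coarse estimate. The knob is centred in the fingers. I'm moving over the spindle and turning by +52.5° of yaw.

Emit:
step_arm --pt "0.212 0.005 0 -0.875 5" --pt "0.212 0.005 0 -0.875 5" --pt "0.212 0.005 0 -0.875 5" --pt "0.212 0.005 0 -0.875 5" --pt "0.212 0.005 0 -0.875 5" --pt "0.212 0.005 0 -0.875 5" --pt "0.212 0.005 0 -0.875 5" --pt "0.212 0.005 0 -0.875 5" --pt "0.212 0.005 0.1 -0.875 5" --pt "0.212 0.005 0.1 -0.875 5" --pt "0.212 0.005 0.1 -0.875 5" --pt "0.212 0.005 0.1 -0.875 5"

```text
time_s: 6.75
tcp_pos: [0.5504, -0.1932, 0.1132]
eef_rot: [180.0, 0.0, 37.0]
contact_force: [1.3, 0.4, -0.4]
gripper_width: 0.0137
gripper_force: 30.0
```

```bash
python3 - <<'E'
from h import *
for _ in range(4):
    im,m,c=cap('scene'); s=r.get_state(); print(s['time_s'],s['tcp_pos'].round(4),s['eef_rot'].round(2),s['contact_force'].round(1),s['moment'].round(2))
u,v=proj(m,c,[.551,-.192,.09]).round().astype(int)
cv2.imwrite('pics/c5.png',cv2.resize(np.clip(im[v-30:v+30,u-40:u+40,::-1]*1.8,0,255).astype(np.uint8),(800,600),interpolation=cv2.INTER_CUBIC)); print(u,v)
E
```

```text
6.8 [ 0.5507 -0.1932  0.1135] [ 1.7996e+02 -2.0000e-02  3.7020e+01] [-0.1  1.1 -0.6] [-0.07 -0.11 -0.01]
6.85 [ 0.5508 -0.1931  0.1136] [ 1.7995e+02 -4.0000e-02  3.7030e+01] [ 0.9 -0.2 -0.7] [-0.05 -0.04 -0.03]
6.9 [ 0.5508 -0.1931  0.1135] [ 1.7995e+02 -5.0000e-02  3.7030e+01] [ 0.3 -0.3 -0.7] [-0.02 -0.03  0.01]
6.95 [ 0.5507 -0.1931  0.1134] [ 1.7995e+02 -5.0000e-02  3.7030e+01] [-0.6 -0.3 -1.3] [-0.06 -0.01 -0.  ]
233 180
```

View pics/c5.png

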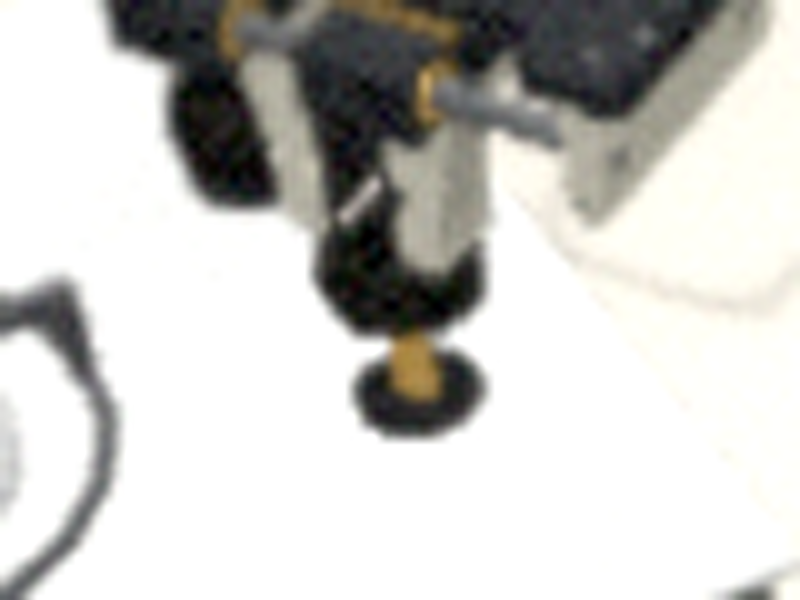

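The knob is over the spindle: body midline at crop x≈402, spindle at ≈415. I'll check the lean and scale in that view.

```bash
python3 - <<'E'
from h import *
im,m,c=cap('scene'); 
P=lambda *a:(proj(m,c,a)-[193,150]+.5)*10
for z in (.062,.078,.096,.105,.113): print(z,P(.551,-.192,z).round(1))
print('dx',(P(.552,-.192,.09)-P(.551,-.192,.09)).round(1),'dy',(P(.551,-.191,.09)-P(.551,-.192,.09)).round(1))
a=np.linspace(0,2*np.pi,72)
for z,rr in((.0955,.021),(.1125,.019)):
    q=np.array([P(.5507+rr*np.cos(t),-.1931+rr*np.sin(t),z) for t in a]); print(z,q.min(0).round(),q.max(0).round())
g=cv2.resize(im[150:210,193:273].astype(np.float32),(800,600),interpolation=cv2.INTER_CUBIC); gr=g.mean(2)
for y in (255,270,285,300,315): 
    xs=np.nonzero(gr[y,250:560]<50)[0]+250; print(y,xs.min(),xs.max())
sat=g[:,:,0]-g[:,:,2]
for y in (350,360,370,380): xs=np.nonzero(sat[y,350:480]>40)[0]+350; print('sp',y,xs.min(),xs.max())
E
```

```text
0.062 [420.6 388.8]
0.078 [412.9 341.9]
0.096 [404.1 288. ]
0.105 [399.6 260.5]
0.113 [395.6 235.7]
dx [-3.8  1.2] dy [1.4 2.5]
0.0955 [318. 229.] [490. 345.]
0.1125 [317. 182.] [474. 287.]
255 323 474
270 320 479
285 323 480
300 332 474
315 344 463
sp 350 394 427
sp 360 393 429
sp 370 395 434
sp 380 395 436
```

After correcting for lean, the two agree to about 0.5 mm. I'm descending gently.

Emit:
step_arm --pt "0 0 0.02 0 5" --pt "0 0 0.04 0 5" --pt "0 0 0.05 0 5" --pt "0 0 0.06 0 5" --pt "0 0 0.06 0 5" --pt "0 0 0.06 0 5"

```text
time_s: 7.5
tcp_pos: [0.5504, -0.1929, 0.0973]
eef_rot: [-180.0, 0.0, 37.0]
contact_force: [1.8, 0.6, -1.4]
gripper_width: 0.0136
gripper_force: 30.0
```

Emit:
step_arm --pt "0 0 0.008 0 5" --pt "0 0 0.016 0 5" --pt "0 0 0.024 0 5" --pt "0 0 0.032 0 5" --pt "0 0 0.032 0 5" --pt "0 0 0.032 0 5"

```text
time_s: 8.0
tcp_pos: [0.5504, -0.1929, 0.0894]
eef_rot: [180.0, -0.0, 37.0]
contact_force: [2.3, 1.0, -2.2]
gripper_width: 0.0135
gripper_force: 30.0
```

Emit:
step_arm --pt "0 0 0.005 0 5" --pt "0 0 0.01 0 5" --pt "0 0 0.014 0 5" --pt "0 0 0.014 0 5" --pt "0 0 0.014 0 5" --pt "0 0 0.014 0 5"

```text
time_s: 8.5
tcp_pos: [0.5505, -0.193, 0.0864]
eef_rot: [180.0, -0.0, 37.0]
contact_force: [1.5, 0.8, 3.0]
gripper_width: 0.0136
gripper_force: 30.0
```

Emit:
step_arm --pt "0 0 0.005 0 5" --pt "0 0 0.01 0 5" --pt "0 0 0.014 0 5" --pt "0 0 0.014 0 5" --pt "0 0 0.014 0 5" --pt "0 0 0.014 0 5"

```text
time_s: 9.0
tcp_pos: [0.5506, -0.193, 0.083]
eef_rot: [180.0, -0.0, 37.0]
contact_force: [1.6, 1.9, 6.8]
gripper_width: 0.014
gripper_force: 30.0
```

```bash
python3 - <<'E'
from h import *
for _ in range(4):
    im,m,c=cap('wrist'); s=r.get_state(); print(s['time_s'],s['tcp_pos'].round(4),s['contact_force'].round(1),s['gripper_force'])
he=np.array(m['hand_eye']); g=cv2.cvtColor(im,cv2.COLOR_RGB2GRAY)
sub=g[265:330,312:332]; ys,xs=np.nonzero(sub>100); print('line rows',ys.min()+265,ys.max()+265,'col',xs.mean()+312)
E
```

```text
9.05 [ 0.5505 -0.1931  0.0829] [1.  2.5 6.4] 30.00138759613037
9.1 [ 0.5505 -0.193   0.0829] [-0.6  2.1  6.4] 30.001232028007507
9.15 [ 0.5505 -0.193   0.0829] [0.4 2.2 5.9] 30.001301765441895
9.2 [ 0.5505 -0.1931  0.083 ] [0.5 2.2 7. ] 30.001467168331146
line rows 279 321 col 321.1005025125628
```

Emit:
step_arm --pt "0 0 0.003 0 5" --pt "0 0 0.003 0 5" --pt "0 0 0.003 0 5" --pt "0 0 0.003 0 5"

```text
time_s: 9.53
tcp_pos: [0.5505, -0.193, 0.0823]
eef_rot: [180.0, -0.0, 37.0]
contact_force: [0.5, 3.3, 7.1]
gripper_width: 0.0135
gripper_force: 30.0
```

```bash
python3 - <<'E'
from h import *
F=[]
for _ in range(6):
    im,m,c=cap('wrist'); s=r.get_state(); F.append(np.r_[s['tcp_pos'][2]*1e3,s['contact_force']])
print(np.mean(F,0).round(2),s['gripper_force'])
g=cv2.cvtColor(im,cv2.COLOR_RGB2GRAY); sub=g[265:330,312:332]; ys,xs=np.nonzero(sub>100); print('line rows',ys.min()+265,ys.max()+265,'col',xs.mean()+312)
E
```

```text
[82.29  0.86  2.53  7.15] 30.001673698425293
line rows 279 321 col 321.18848167539267
```

Emit:
step_arm --pt "0 0 0.003 0 5" --pt "0 0 0.003 0 5" --pt "0 0 0.003 0 5" --pt "0 0 0.003 0 5"

```text
time_s: 10.17
tcp_pos: [0.5505, -0.193, 0.0816]
eef_rot: [180.0, -0.0, 37.0]
contact_force: [0.4, 2.0, 8.5]
gripper_width: 0.0142
gripper_force: 30.0
```

```bash
python3 - <<'E'
from h import *
F=[]
for _ in range(6):
    im,m,c=cap('wrist'); s=r.get_state(); F.append(np.r_[s['tcp_pos'][2]*1e3,s['contact_force']])
print(np.mean(F,0).round(2),s['gripper_force'])
g=cv2.cvtColor(im,cv2.COLOR_RGB2GRAY); sub=g[265:330,312:332]; ys,xs=np.nonzero(sub>100); print('line rows',ys.min()+265,ys.max()+265,'col',xs.mean()+312)
E
```

```text
[81.62  0.3   2.64  7.34] 30.0020894408226
line rows 279 321 col 321.14358974358976
```

Travel and force both show the knob home and the spindle more than 4 mm down. The grip hasn't slipped, so I'm handing in.

```bash
python3 -c "
from plant import workorder
print(workorder.close_job())"
```

```text
the job is handed in; nothing more can be done
None
```

I handed the job in with the knob home on the D spindle and still gripped at 30 N. It was pressed about 4.5–6 mm into the 6 mm travel, estimated from height and force; the hand-in gave no verdict.

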